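Set up the sauce warmer: adaptor plate, pots, lids

ROBOT

A 7-joint arm with a two-finger parallel gripper is mounted at the origin on a cart in front of the work surface, level with it; the furniture and walls round the work are solid. World frame = base frame: x ahead of the robot, y to its left, z up, the work surface at z = 0. Lengths are in m, angles in rad, forces in N, time in s.
With the tool pointing down it reaches from about 0.4 to 0.9 m from the base axis. Payload 5.6 kg.
Tool frame: the origin (TCP) lies midway between the tips of the shut fingers; the grasp point (between the pads) lies 19 mm behind it; z points along the fingers, y is the line along which they close (so a half turn about z gives the same grasp; the last joint's range is limited). The gripper opens to 92 mm and grips with 3 to 60 N. Pads are 20 mm wide; open, the fingers measure 128 mm over their backs; the gripper's body (75 mm by 189 mm) begins 69 mm behind the grasp point.
Start: joints at [1.161, 0.468, -0.012, 1.603, 0.006, 1.071, -0.056], TCP at [0.233, -0.607, 0.215] pointing down, gripper open.
Joint ranges: [-2.53, 2.53], [-0.31, 2.02], [-1.57, 1.55], [0.28, 2.44], [-1.29, 4.43], [0.15, 1.84], [-2.92, 2.92]. Speed limits (rad/s): [2.57, 2.57, 3.14, 3.14, 3.14, 3.14, 3.14].

INTERFACE

Orientations are given as [roll, pitch, yaw] about the fixed x, y, z axes, in that order (R = Rz(yaw) Ry(pitch) Rx(roll)).
In Python, from cell import r gives the robot as it stands.
- The arm moves only by the shell command python3 -m pendant 'ROWS' [FORCE]. ROWS is JSON, a list of rows, each a list of 3 entries, a list of its own where there are three numbers: the opening, from 0 (shut) to 1 (fully open), then the shift along the tool's x, y, z in m, then the turn, a rotation vector about the tool's x, y, z in degrees. In form: [[gripper, [x, y, z], [rx, ry, rz]], ...]. A call has 1 to 5 rows; each row is the pose to reach, as a shift and turn from the pose commanded when the call began, along the tool's axes at that moment; what a row does not reach only later rows make up. A row lasts 1/12 s, in which the tool goes at most 41.7 mm and 7.16 degrees, less where a joint would pass 70% of its speed; a pose out of reach is approached as far as the arm can. A call with a gripper value outside its range is refused whole. The fingers move at their own pace and stop on an object; FORCE is the grip in N (left out, the last holds). Time passes only in rows, so rows that repeat a pose let the fingers close. It gives the time, the measured TCP pose, the force, the opening and the grip force at its end, in the units of the state.
- r.observe(): the state, without advancing time (a new reading comes with each control period).
- r.read_camera(name): name is "side" or "top"; returns a dict with "pixels" (384x512x3 uint8, blue, green, red), "intrinsics" (3x3 intrinsics, pixels), "extrinsics" (4x4, takes a point from world to camera coordinates). Camera axes: x right, y down, z forward; pixel columns grow to the right and rows downward; lengths in m; the calibration is good to about 2 mm. A picture is of the moment at which its call begins. There is no depth.
- r.hand_in(): hands the job in; it is judged then, once.
The state is a dict: "t": time; "joint_positions": joint angles; "qd": joint speeds; "effort": joint torques, N m; "ee_pos": TCP position; "eef_rot": TCP orientation; "ft_force": force on the tool from outside, world axes, zero at the start; "ft_torque": the same for the moment, N m; "width": finger opening in m; "grasp_force": force on a finger pad.
Only numpy, scipy, OpenCV 4.12 (cv2) and the standard library are available. Lean on these libraries where they do the work, as an engineer would, in place of code of your own. Each camera call takes 0.05 s, during which the arm holds its last target. There are 200 camera calls.

TASK

Set up the sauce warmer for service: first lower the two-hole adaptor plate into the warmer's well so that it lies flat, next hang each pot in the hole that fits it, and only then put each pot's own lid on. Leave the ramekin, the salt shaker and the lemon where they are.

Things in the scene. Friction and masses are not known exactly. Their poses are not given: they have to be found in the camera images.
- warmer: Countertop sauce warmer, fixed steel box 146 (x) x 236 (y) x 85 mm high, dial and switch on its front (-x) face. Open oblong well in the top, 98 (x) x 192 (y) mm, 63 mm deep, centred; flat rim round it. Origin: centre of its underside, on the worktop (z = 0); y along the long side.
- plate: Loose steel adaptor plate: sheet 118 (x) x 210 (y) x 4 mm on a tapered skirt 10 mm deep that enters the well (3 mm play each side), either way round. Origin: centre of skirt's underside, 75 mm above the warmer's when seated. Round holes: 68 mm at (0, -52) mm, 52 mm at (0, 47). Arched handle in the middle, 8 mm bar along x (-16 to 16 mm), 48 mm above origin: pinch it along y. 0.3 kg.
- large_pot: Larger open steel pot, round, 84 mm high, 0.2 kg. Body 50 mm wide at the foot, 64 at the bead; bead 78 mm wide at z = 50 to 54 mm; above it a straight neck, 64 mm outside, 58 inside: grip across the neck. Hangs by its bead in the large hole, origin 36 mm below the plate's; only 9 mm from bead to handle, so close fingers along the plate's x there. Origin: centre of underside, z up.
- small_pot: Smaller open steel pot, round, 84 mm high, 0.14 kg. Body 36 mm wide at the foot, 48 at the bead; bead 62 mm wide at z = 50 to 54 mm; straight neck above, 48 mm outside, 42 inside. Hangs by its bead in the small hole, origin 36 mm below the plate's (it falls through the large hole); close fingers along the plate's x there too. Origin: centre of underside, z up.
- large_lid: Larger lid: steel disc 64 mm across, low dome, black knob 18 mm across at z = 28 to 43 mm (straight from 30 to 40). Below the disc a plug 12 mm deep, tapering from 54 to 46 mm; it stands on this. Fits the larger pot: plug inside the neck, disc on the rim, origin 72 mm above the pot's. Origin: centre of the plug's underside, z up. 0.09 kg.
- small_lid: Smaller lid: steel disc 48 mm across, black knob 18 mm across at z = 28 to 43 mm (straight from 30 to 40). Below the disc a plug 12 mm deep, tapering from 38 to 30 mm; it stands on this. Fits the smaller pot: plug inside the neck, disc on the rim, origin 72 mm above the pot's. Origin: centre of the plug's underside, z up. 0.06 kg.
- ramekin: Bystander: empty white porcelain ramekin, 71 mm wide, 44 mm high. Origin: centre of its underside.
- salt_shaker: Bystander: glass salt shaker with metal cap, 44 mm wide, 90 mm high. Origin: centre of its underside.
- lemon: Bystander: yellow lemon lying on the worktop, 78 x 55 x 56 mm. Origin: on its underside as it lies at the start.
Mind the look-alikes: they are no part of the job. What is shaped like the large_pot but red is not meant.

How it is judged:
On the way, in this order (a step that is already met when the one before it is completed fails the run):
1. the adaptor plate lies flat in the warmer's well (x of plate in the frame of warmer between -0.006 and 0.006 m and y of plate in the frame of warmer between -0.006 and 0.006 m and z of plate in the frame of warmer between 0.072 and 0.078 m and angle between the x axis of plate and the x axis of warmer, either way round below 0.1 rad and angle between plate's own z axis and vertical below 0.05 rad), for 0.2 s.
2. both pots hang in their own holes, no lid on a pot yet (all of step 1 and x of large_pot in the frame of plate between -0.005 and 0.005 m and y of large_pot in the frame of plate between -0.057 and -0.047 m and z of large_pot in the frame of plate between -0.039 and -0.033 m and angle between each of large_pot, small_pot's own z axis and vertical below 0.07 rad and x of small_pot in the frame of plate between -0.005 and 0.005 m and y of small_pot in the frame of plate between 0.042 and 0.052 m and z of small_pot in the frame of plate between -0.039 and -0.033 m and distance between each of large_lid, small_lid and large_pot above 0.09 m and distance between each of large_lid, small_lid and small_pot above 0.09 m), for 0.2 s.
3. each pot wears its own lid (all of step 1 and x of large_pot in the frame of plate between -0.005 and 0.005 m and y of large_pot in the frame of plate between -0.057 and -0.047 m and z of large_pot in the frame of plate between -0.039 and -0.033 m and angle between each of large_pot, small_pot, large_lid, small_lid's own z axis and vertical below 0.07 rad and x of small_pot in the frame of plate between -0.005 and 0.005 m and y of small_pot in the frame of plate between 0.042 and 0.052 m and z of small_pot in the frame of plate between -0.039 and -0.033 m and horizontal distance between large_lid and large_pot below 0.005 m and z of large_lid in the frame of large_pot between 0.069 and 0.075 m and horizontal distance between small_lid and small_pot below 0.005 m and z of small_lid in the frame of small_pot between 0.069 and 0.075 m), for 0.2 s.
At the end, for the whole second after the job is handed in: Plate flat in the well (6 mm sideways, 3 mm in height, 0.1 rad yaw, 0.05 rad level); each pot upright in its own hole (5 mm each way, 3 mm in height, 0.07 rad); its own lid seated on each pot (5 mm sideways, 3 mm in height, 0.07 rad); all at rest (under 20 mm/s) (all of step 3 and linear speed of each of plate, large_pot, small_pot, large_lid, small_lid below 0.02 m/s); the robot touches nothing.
It fails at once if the ramekin is moved by more than 30 mm (distance of ramekin from where it was at the start of the episode above 0.03 m).
It fails at once if the salt shaker is moved by more than 30 mm (distance of salt_shaker from where it was at the start of the episode above 0.03 m).
It fails at once if the lemon is moved by more than 30 mm (distance of lemon from where it was at the start of the episode above 0.03 m).
It also fails if it takes over 131 s, if anything falls off the work surface, if the arm or the gripper's body presses on something with over 40 N, if the wrist force passes 120 N, or if a joint passes its speed limit or range.

## Working session

There is one attempt and no reset: what is moved stays moved. The work goes in short steps, Python scripts to look and compute and a shell command to move; the robot and the scene stay as the last step left them, time stands still between calls to the robot, and variables do not carry over. Pictures are saved under pics/ and viewed, at most 14 in all, crops included, and the job is handed in when it is done.

```bash
ls; mkdir -p pics; python3 - <<'E'
from cell import r
import cv2,numpy as np
for n in("top","side"):
    c=r.read_camera(n);cv2.imwrite(f"pics/{n}0.png",c["pixels"]);print(n,c["intrinsics"].tolist(),np.round(c["extrinsics"],4).tolist())
o=r.observe();print(o)
E
```

```text
pics
top [[377.148912321511, 0.0, 254.40788925229148], [0.0, 377.148912321511, 186.00996557056482], [0.0, 0.0, 1.0]] [[-0.0011, -1.0, -0.0064, -0.0308], [-0.9987, 0.0014, -0.0504, 0.5908], [0.0504, 0.0063, -0.9987, 0.9112], [0.0, 0.0, 0.0, 1.0]]
side [[396.6528607655041, 0.0, 254.4829826421344], [0.0, 396.6528607655041, 191.86890161644985], [0.0, 0.0, 1.0]] [[-0.9471, -0.3206, -0.0153, 0.5292], [-0.1708, 0.5438, -0.8217, 0.1406], [0.2718, -0.7756, -0.5698, 0.9384], [0.0, 0.0, 0.0, 1.0]]
{'t': 0.1, 'joint_positions': array([ 1.16100566,  0.4682993 , -0.01156509,  1.60351984,  0.00598717,
        1.07141018, -0.05630451]), 'qd': array([-0.00024605, -0.00077312,  0.00199251, -0.00258399,  0.00117411,
        0.00145686,  0.00045368]), 'effort': array([ 7.95541491e-04, -5.21645522e+01, -1.23033914e-02, -2.44367176e+01,
       -5.67292236e-02,  1.40951053e-02,  2.58444521e-05]), 'ee_pos': array([ 0.23283421, -0.60630555,  0.21373382]), 'eef_rot': array([-3.13999468e+00,  1.21473969e-04,  3.66681904e-01]), 'ft_force': array([-0.46526416,  0.02487634,  0.05840327]), 'ft_torque': array([-0.02221009,  0.04317348, -0.00333286]), 'grasp_force': 0.0, 'width': 0.09196774003793153}
```

View pics/top0.png

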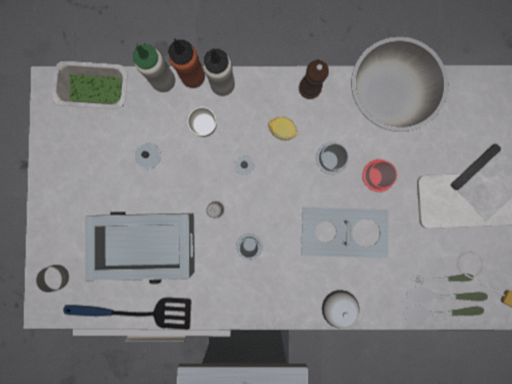

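View pics/side0.png

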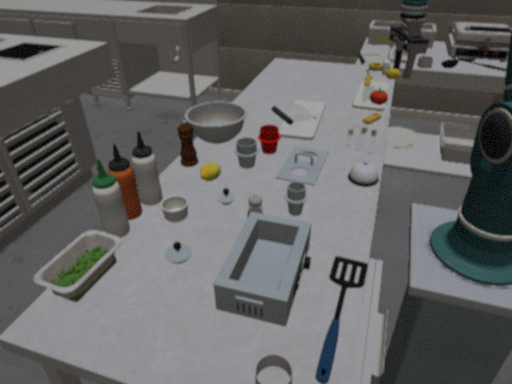

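```bash
python3 - <<'E'
import cv2
t=cv2.imread("pics/top0.png");s=cv2.imread("pics/side0.png")
cv2.imwrite("pics/tc.png",cv2.resize(t[135:295,80:400],None,fx=2.5,fy=2.5,interpolation=cv2.INTER_CUBIC))
cv2.imwrite("pics/sc.png",cv2.resize(s[120:320,150:345],None,fx=3,fy=3,interpolation=cv2.INTER_CUBIC))
E
```

```text
(no output)
```

View pics/tc.png

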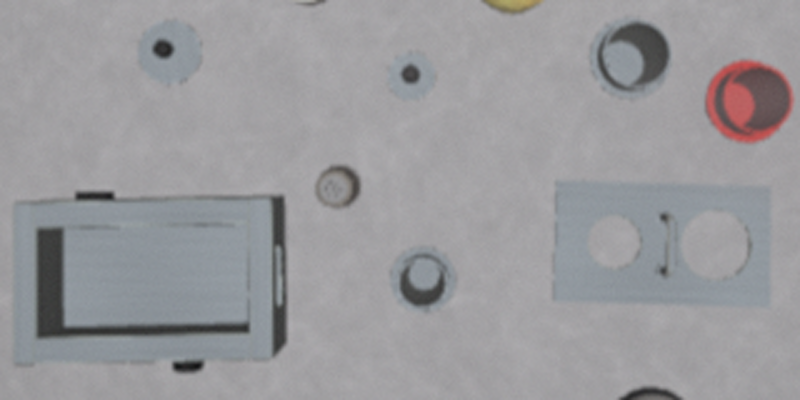

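View pics/sc.png

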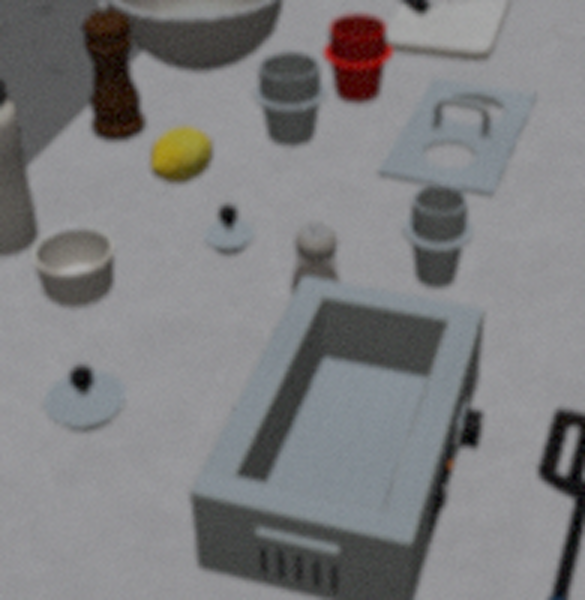

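Candidates: steel pot (333,157) versus red look‑alike (380,176) → steel; the small pot is (249,246), not the cup at (52,278); the lids are (148,156) large and (244,165) small; plate (345,232) with its large hole to the right (-y); warmer (140,246). The crops confirm this.

```bash
cat > h.py <<'E'
import numpy as np,cv2
from cell import r
from scipy.spatial.transform import Rotation as R
def cams():
    return {n:r.read_camera(n) for n in("top","side")}
def P(c): return np.array(c["intrinsics"])@np.array(c["extrinsics"])[:3]
def tri(C,a,b):
    X=cv2.triangulatePoints(P(C["top"]),P(C["side"]),np.array(a,float).reshape(2,1),np.array(b,float).reshape(2,1)).ravel()
    X=X[:3]/X[3]
    e=[np.linalg.norm(proj(C[n],X)-p) for n,p in(("top",a),("side",b))]
    return X,max(e)
def proj(c,X):
    h=P(c)@np.append(X,1);return h[:2]/h[2]
def ray(c,p,z):
    M=P(c);A=np.c_[M[:,0],M[:,1],M[:,2]*z+M[:,3]]
    q=np.linalg.solve(A,[p[0],p[1],1]);return q[:2]/q[2]
def go(x,y,z,yaw=None):
    "print shift/turn in tool axes from the measured pose to target (tool down, fingers-close axis yaw)"
    o=r.observe();T=R.from_euler("xyz",o["eef_rot"]);d=T.inv().apply(np.array([x,y,z])-o["ee_pos"])
    s="shift "+str(np.round(d,4))
    if yaw is not None:
        best=min((( T.inv()*R.from_euler("xyz",[np.pi,0,yaw+k])).as_rotvec(degrees=True) for k in(0,np.pi)),key=np.linalg.norm)
        s+=" turn "+str(np.round(best,1))
    print(s)
E
python3 - <<'E'
from h import *
C=cams()
t=lambda p:((p[0]+.5)/2.5-.5+80,(p[1]+.5)/2.5-.5+135)
s=lambda p:((p[0]+.5)/3-.5+150,(p[1]+.5)/3-.5+120)
D={"w+-":((272,196),(306,282)),"w--":((272,357),(484,313)),"w-+":((14,364),(413,543)),"w++":((14,205),(193,492)),
"p+-":((770,187),(436,82)),"p--":((770,305),(536,93)),"p-+":((553,299),(493,190)),"p++":((557,182),(381,174)),"h+":((666,217),(438,102)),"h-":((664,270),(488,114)),
"LPrim":((634,55),(289,70)),"SPrim":((423,279),(440,202)),"Lknob":((163,48),(82,375)),"Sknob":((410,73),(229,213)),"Ldisc":((170,51),(85,399)),"Sdisc":((412,76),(229,235)),"salt":((337,186),(316,240))}
X={}
for k,(a,b) in D.items():
    X[k],e=tri(C,t(a),s(b));print(k,np.round(X[k],4),round(e,2))
for p in "wp":
    q=[X[p+i] for i in("+-","--","-+","++")];print(p,np.mean(q,0),[np.linalg.norm(q[i]-q[i-1]) for i in range(4)],
     "yaw",np.degrees([np.arctan2(-(q[3]-q[0])[0],(q[3]-q[0])[1]),np.arctan2(-(q[2]-q[1])[0],(q[2]-q[1])[1])]))
for n,p,z in(("LPtop",(634,55),.084),("SPtop",(423,279),.084),("Lk",(163,48),.043),("Sk",(410,73),.043)):print(n,ray(C["top"],t(p),z))
E
```

```text
w+- [0.5252 0.1184 0.0772] 0.32
w-- [0.3812 0.1171 0.0802] 0.15
w-+ [0.3756 0.3492 0.0831] 0.21
w++ [0.5189 0.3526 0.0829] 0.44
p+- [ 0.5332 -0.3586  0.0097] 0.2
p-- [ 0.419  -0.3542  0.0163] 0.13
p-+ [ 0.4245 -0.144   0.019 ] 0.14
p++ [ 0.5382 -0.1493  0.0125] 0.14
h+ [ 0.5054 -0.2473  0.0479] 0.12
h- [ 0.4537 -0.2464  0.0426] 0.62
LPrim [ 0.6557 -0.2121  0.0797] 0.64
SPrim [ 0.45   -0.0196  0.08  ] 0.35
Lknob [0.6681 0.2325 0.0372] 0.31
Sknob [ 0.643  -0.0059  0.0376] 0.1
Ldisc [0.6687 0.233  0.0123] 0.35
Sdisc [ 0.6438 -0.0067  0.0119] 0.52
salt [0.5354 0.0596 0.0755] 0.24
w [0.45021353 0.23433437 0.08083142] [np.float64(0.2343359376690689), np.float64(0.14396027903207456), np.float64(0.2322161575131482), np.float64(0.14333735137911738)] yaw [1.5319599  1.39108748]
p [ 0.47876012 -0.2515363   0.01438282] [np.float64(0.20938593726561072), np.float64(0.11450116640649073), np.float64(0.21034998455182305), np.float64(0.11400617355330465)] yaw [-1.36942942 -1.50866121]
LPtop [ 0.65381167 -0.21171767]
SPtop [ 0.45120732 -0.01942047]
Lk [0.66666451 0.23048635]
Sk [ 0.64219377 -0.00620443]
```

Steel pots, lids, plate and warmer all measure close to the given sizes and heights (sheet 209x114, rim z≈0.081, pot rims ≈0.080).

```bash
python3 -c "
from h import *
go(.4785,-.250,.2,-.025)"
```

```text
shift [ 0.3571 -0.2447  0.0142] turn [-0.1  0.  22.4]
```

```bash
python3 -m pendant '[[1,[0.03,-0.02,0],[0,0,5]],[1,[0.063,-0.043,0],[0,0,10]],[1,[0.096,-0.066,0.003],[0,0,15]],[1,[0.129,-0.089,0.005],[0,0,20]],[1,[0.162,-0.111,0.005],[0,0,22.4]]]' 20; python3 -c "
from h import *
go(.4785,-.250,.2,-.025)"
```

```text
t: 0.62
ee_pos: [0.3449, -0.443, 0.2091]
eef_rot: [-3.141, 0.001, -0.029]
ft_force: [0.3, -0.7, -0.3]
width: 0.0915
grasp_force: 0.0
shift [ 0.128  -0.1968  0.0091] turn [-0.   0.  -0.2]
```

```bash
python3 -m pendant '[[1,[0.02,-0.032,0],[0,0,0]],[1,[0.042,-0.065,0],[0,0,0]],[1,[0.064,-0.098,0],[0,0,0]],[1,[0.086,-0.132,0.005],[0,0,0]],[1,[0.108,-0.165,0.009],[0,0,0]]]'; python3 -m pendant '[[1,[0.018,-0.028,0],[0,0,0]],[1,[0.018,-0.028,0],[0,0,0]],[1,[0.018,-0.028,0],[0,0,0]]]'; python3 - <<'E'
from h import *
go(.4785,-.250,.2,-.025)
C=cams()
a=cv2.resize(C["top"]["pixels"][170:290,280:420],None,fx=4,fy=4,interpolation=cv2.INTER_CUBIC)
b=cv2.resize(C["side"]["pixels"][90:210,220:340],None,fx=4,fy=4,interpolation=cv2.INTER_CUBIC)[:480,:240+0 or 480]
cv2.imwrite("pics/a1.png",cv2.resize(np.hstack([a,b]),(780,360)))
print(proj(C["side"],r.observe()["ee_pos"]))
E
```

```text
t: 1.03
ee_pos: [0.4573, -0.2809, 0.2007]
eef_rot: [3.141, -0.001, -0.024]
ft_force: [0.8, -0.6, -0.1]
width: 0.0924
grasp_force: 0.0
t: 1.28
ee_pos: [0.4762, -0.253, 0.2004]
eef_rot: [-3.141, 0.0, -0.019]
ft_force: [-1.0, -0.4, -0.2]
width: 0.0917
grasp_force: 0.0
shift [ 0.0023 -0.0031  0.0004] turn [-0.   0.   0.3]
[309.14516394 107.72297502]
```

View pics/a1.png

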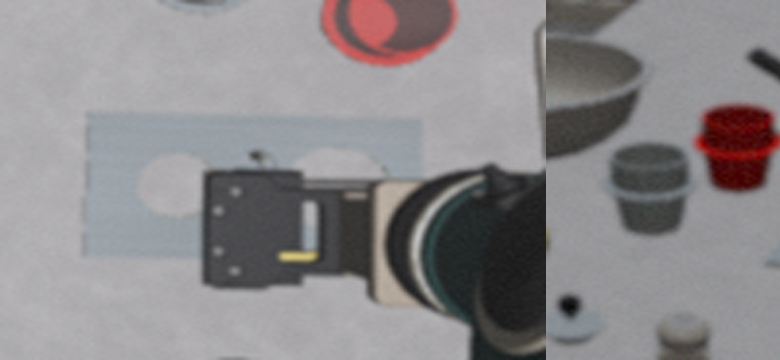

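The gripper is centred over the plate; in the left panel the handle's +x end shows at about (262,155). Descend and pinch.

```bash
python3 -m pendant '[[1,[0.002,-0.002,0.04],[0,0,0.3]],[1,[0.002,-0.002,0.08],[0,0,0.3]],[1,[0.002,-0.002,0.12],[0,0,0.3]],[1,[0.002,-0.002,0.15],[0,0,0.3]],[1,[0.002,-0.002,0.172],[0,0,0.3]]]' 40; python3 -m pendant '[[1,[0,0,0],[0,0,0]],[0,[0,0,0],[0,0,0]],[0,[0,0,0],[0,0,0]],[0,[0,0,0],[0,0,0]],[0,[0,0,0],[0,0,0]]]'; python3 -m pendant '[[0,[0,0,0],[0,0,0]],[0,[0,0,0],[0,0,0]],[0,[0,0,0],[0,0,0]],[0,[0,0,0],[0,0,0]],[0,[0,0,0],[0,0,0]]]'
```

```text
t: 1.8
ee_pos: [0.4745, -0.2547, 0.0257]
eef_rot: [-3.141, 0.004, -0.033]
ft_force: [-0.1, 0.7, 0.7]
width: 0.0919
grasp_force: 0.0
t: 2.22
ee_pos: [0.4782, -0.2542, 0.0304]
eef_rot: [3.14, -0.003, -0.03]
ft_force: [-0.0, 0.1, -0.7]
width: 0.0672
grasp_force: 0.0
t: 2.63
ee_pos: [0.4772, -0.2532, 0.0287]
eef_rot: [3.142, -0.0, -0.029]
ft_force: [-0.1, -0.4, 0.6]
width: 0.0344
grasp_force: 0.0
```

```bash
python3 -m pendant '[[0,[0,0,0],[0,0,0]],[0,[0,0,0],[0,0,0]],[0,[0,0,0],[0,0,0]],[0,[0,0,0],[0,0,0]],[0,[0,0,0],[0,0,0]]]';  python3 -m pendant '[[0,[0,0,0],[0,0,0]],[0,[0,0,-0.02],[0,0,0]],[0,[0,0,-0.05],[0,0,0]],[0,[0,0,-0.09],[0,0,0]],[0,[0,0,-0.12],[0,0,0]]]';python3 -m pendant '[[0,[0,0,-0.02],[0,0,0]],[0,[0,0,-0.05],[0,0,0]],[0,[0,0,-0.07],[0,0,0]],[0,[0,0,-0.07],[0,0,0]],[0,[0,0,-0.07],[0,0,0]]]'; python3 - <<'E'
from h import *
o=r.observe();x,y,z=o["ee_pos"];go(.450,.234,z,.0255)
C=cams();cv2.imwrite("pics/b1.png",cv2.resize(C["side"]["pixels"][40:240,180:400],None,fx=2.5,fy=2.5,interpolation=cv2.INTER_CUBIC))
E
```

```text
t: 3.05
ee_pos: [0.4771, -0.2529, 0.0285]
eef_rot: [-3.141, 0.0, -0.029]
ft_force: [0.1, 1.3, -0.3]
width: 0.0066
grasp_force: 40.0
t: 3.47
ee_pos: [0.477, -0.2533, 0.1502]
eef_rot: [3.141, 0.0, -0.03]
ft_force: [0.8, 0.4, -2.5]
width: 0.0064
grasp_force: 40.0
t: 3.88
ee_pos: [0.4771, -0.2534, 0.2187]
eef_rot: [3.141, -0.001, -0.03]
ft_force: [-0.0, -0.1, -3.6]
width: 0.0066
grasp_force: 40.0
shift [-4.160e-02 -4.864e-01 -4.000e-04] turn [ 0.  -0.1 -3.2]
```

View pics/b1.png

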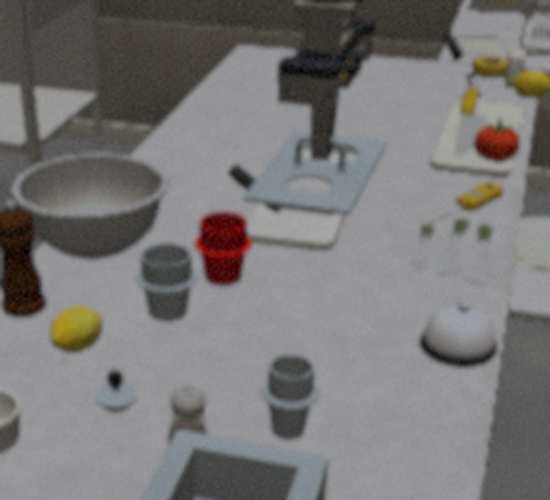

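Plate held level at (310,180) in the crop. Carry it over the well, high above the pots.

```bash
python3 -m pendant '[[0,[-0.002,-0.025,0],[0,0,-0.6]],[0,[-0.005,-0.06,0],[0,0,-1.2]],[0,[-0.008,-0.098,0],[0,0,-2]],[0,[-0.011,-0.136,0],[0,0,-2.6]],[0,[-0.015,-0.174,0],[0,0,-3.2]]]'; python3 -m pendant '[[0,[-0.003,-0.038,0],[0,0,0]],[0,[-0.006,-0.076,0],[0,0,0]],[0,[-0.009,-0.114,0],[0,0,0]],[0,[-0.012,-0.15,0],[0,0,0]],[0,[-0.014,-0.18,0],[0,0,0]]]'; python3 -c "
from h import *
go(.45,.234,.2187,.0255)"
```

```text
t: 4.4
ee_pos: [0.4657, -0.0772, 0.2165]
eef_rot: [-3.141, 0.004, 0.026]
ft_force: [1.1, 1.1, -3.5]
width: 0.0066
grasp_force: 40.0
t: 4.82
ee_pos: [0.4466, 0.1031, 0.2168]
eef_rot: [-3.141, 0.003, 0.028]
ft_force: [1.0, -0.0, -3.1]
width: 0.0064
grasp_force: 40.0
shift [ 0.0071 -0.1307 -0.0019] turn [-0.   0.2  0.2]
```

```bash
python3 -m pendant '[[0,[0.002,-0.03,0],[0,0,0]],[0,[0.004,-0.065,0],[0,0,0]],[0,[0.006,-0.1,0],[0,0,0]],[0,[0.007,-0.12,0],[0,0,0]],[0,[0.007,-0.131,0],[0,0,0]]]'; python3 -m pendant '[[0,[0,0,0.03],[0,0,0]],[0,[0,0,0.06],[0,0,0]],[0,[0,0,0.072],[0,0,0]],[0,[0,0,0.072],[0,0,0]],[0,[0,0,0.072],[0,0,0]]]'; python3 - <<'E'
from h import *
go(.45,.234,.15,.0255)
C=cams();a=cv2.resize(C["side"]["pixels"][160:340,190:350],(533,600),interpolation=cv2.INTER_CUBIC)
cv2.imwrite("pics/c1s.png",a)
cv2.imwrite("pics/c1t.png",cv2.resize(C["top"]["pixels"][190:310,70:230],(800,600),interpolation=cv2.INTER_CUBIC))
E
```

```text
t: 5.23
ee_pos: [0.4505, 0.2347, 0.2167]
eef_rot: [-3.141, 0.004, 0.031]
ft_force: [-0.5, 0.9, -3.1]
width: 0.0068
grasp_force: 40.0
t: 5.65
ee_pos: [0.4514, 0.2307, 0.1453]
eef_rot: [3.14, 0.003, 0.026]
ft_force: [1.2, 0.3, -2.7]
width: 0.0067
grasp_force: 40.0
shift [-0.0013 -0.0034 -0.0047] turn [0.1 0.2 0. ]
```

View pics/c1s.png

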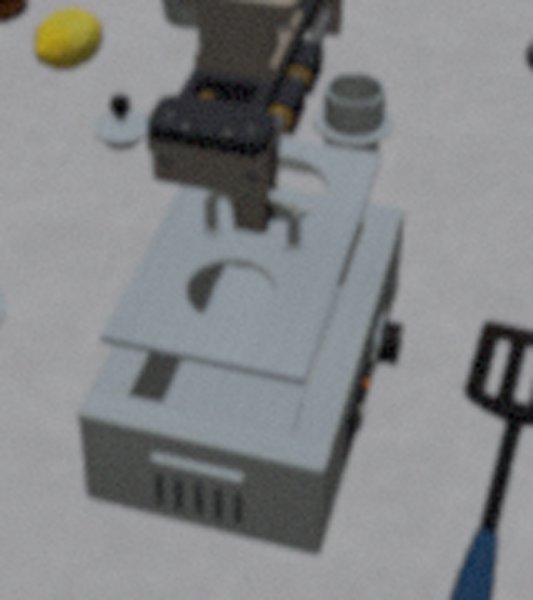

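View pics/c1t.png

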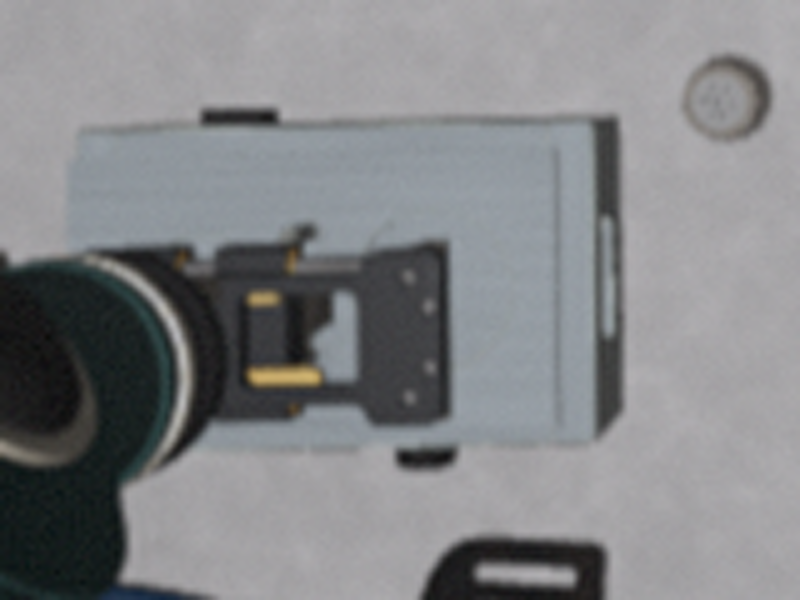

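```bash
python3 - <<'E'
from h import *
C=cams();o=r.observe();print(o["ee_pos"])
s=lambda p:((p[0]+.5)*.3-.5+190,(p[1]+.5)*.3-.5+160)
t=lambda p:((p[0]+.5)*.2-.5+70,(p[1]+.5)*.2-.5+190)
zp=o["ee_pos"][2]-.0285+.014
def rep(n,q):
    q=np.array(q);print(n,"c",np.round((q[0]+q[2])/2,4),"len",np.linalg.norm(q[0]-q[1]),np.linalg.norm(q[1]-q[2]),"yaw x",np.degrees(np.arctan2(*((q[0]-q[1])[::-1]))),"yaw y",np.degrees(np.arctan2(-(q[1]-q[2])[0],(q[1]-q[2])[1])))
rep("plate",[ray(C["side"],s(p),zp) for p in((101,340),(305,382),(380,158))])
rep("warm",[ray(C["side"],s(p),.085) for p in((80,415),(322,470),(404,213))])
print("old warm",)
s2=lambda p:((p[0]+.5)/3-.5+150,(p[1]+.5)/3-.5+120)
rep("warm0",[ray(C["side"],s2(p),.085) for p in((193,492),(413,543),(484,313))])
t2=lambda p:((p[0]+.5)/2.5-.5+80,(p[1]+.5)/2.5-.5+135)
rep("warm0top",[ray(C["top"],t2(p),.085) for p in((14,205),(14,364),(272,357))])
print("top -y edges: plate",ray(C["top"],t((557,290)),zp),"warmer",ray(C["top"],t((594,290)),.085), "+x edge warm", ray(C["top"],t((330,124)),.085))
E
```

```text
[0.45293438 0.23197015 0.14763526]
plate c [0.4539 0.2349] len 0.11660706655891315 0.20733870979548796 yaw x 2.144987702844974 yaw y 1.7855514495804141
warm c [0.4501 0.2387] len 0.1415492923521348 0.22988711714932217 yaw x 1.764576194220312 yaw y 0.9371356013581491
old warm
warm0 c [0.4497 0.2388] len 0.14325486113206246 0.2278693215022844 yaw x 1.4427539408157677 yaw y 1.251971053997121
warm0top c [0.45   0.2337] len 0.14253854111788003 0.23218333902846214 yaw x 1.2370464050337049 yaw y 1.5445447019525018
top -y edges: plate [0.45384736 0.12393016] warmer [0.4484574  0.11686895] +x edge warm [0.52317111 0.2371661 ]
```

```bash
python3 -m pendant '[[0,[-0.0035,-0.005,0.0],[0,0,0.4]],[0,[-0.0035,-0.005,0.015],[0,0,0.4]],[0,[-0.0035,-0.005,0.028],[0,0,0.4]],[0,[-0.0035,-0.005,0.028],[0,0,0.4]],[0,[-0.0035,-0.005,0.028],[0,0,0.4]]]'; python3 -m pendant '[[0,[0,0,0.004],[0,0,0]],[0,[0,0,0.008],[0,0,0]],[0,[0,0,0.008],[0,0,0]]]';python3 -m pendant '[[0,[0,0,0.003],[0,0,0]],[0,[0,0,0.006],[0,0,0]],[0,[0,0,0.008],[0,0,0]],[0,[0,0,0.008],[0,0,0]]]'
```

```text
t: 6.27
ee_pos: [0.4481, 0.237, 0.1187]
eef_rot: [3.141, 0.001, 0.02]
ft_force: [-0.2, -0.2, -2.0]
width: 0.0065
grasp_force: 40.0
t: 6.52
ee_pos: [0.4484, 0.2367, 0.1104]
eef_rot: [3.141, 0.0, 0.019]
ft_force: [-0.3, -0.1, -3.3]
width: 0.0067
grasp_force: 40.0
t: 6.85
ee_pos: [0.4485, 0.2367, 0.1029]
eef_rot: [3.141, 0.0, 0.019]
ft_force: [-1.4, -1.5, 2.0]
width: 0.0069
grasp_force: 40.0
```

Contact exactly at the seated height (TCP 0.103). Release and retreat.

```bash
python3 -m pendant '[[0.25,[0,0,-0.0005],[0,0,0]],[0.25,[0,0,-0.0005],[0,0,0]],[0.25,[0,0,-0.0005],[0,0,0]],[0.25,[0,0,-0.0005],[0,0,0]],[0.25,[0,0,-0.0005],[0,0,0]]]'; python3 -m pendant '[[0.3,[0,0,-0.01],[0,0,0]],[0.3,[0,0,-0.04],[0,0,0]],[1,[0,0,-0.08],[0,0,0]],[1,[0,0,-0.115],[0,0,0]],[1,[0,0,-0.115],[0,0,0]]]'; python3 - <<'E'
from h import *
print(r.observe()["joint_positions"].round(2))
go(.6545,-.212,.2187,np.pi/2);go(.6545,-.212,.2187,.019)
C=cams();a=cv2.resize(C["side"]["pixels"][190:330,190:350],(640,560),interpolation=cv2.INTER_CUBIC)
cv2.imwrite("pics/d.png",a)
E
```

```text
t: 7.27
ee_pos: [0.4486, 0.2368, 0.1031]
eef_rot: [-3.141, -0.0, 0.019]
ft_force: [-0.4, -0.4, 0.3]
width: 0.0229
grasp_force: 0.0
t: 7.68
ee_pos: [0.452, 0.2393, 0.2255]
eef_rot: [-3.136, -0.012, 0.02]
ft_force: [0.7, 1.5, -0.2]
width: 0.0455
grasp_force: 0.0
[-0.16  0.26 -0.46  1.91  0.14  0.99 -2.23]
shift [0.1935 0.4553 0.0067] turn [  0.3  -0.8 -88.9]
shift [0.1935 0.4553 0.0067] turn [-0.3 -0.7  0. ]
```

View pics/d.png

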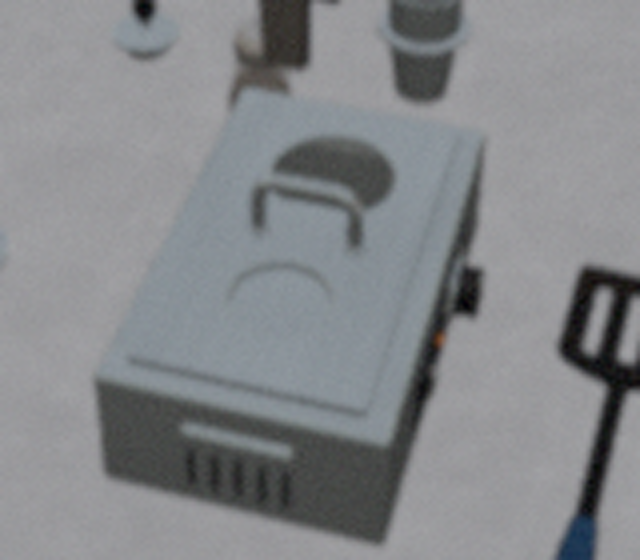

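Plate sits flat in the well: far corner ring even, sheet corners (130,357),(366,412),(447,135). Now rotate to close along x and head for the steel large pot.

```bash
python3 -m pendant '[[1,[0,0,0],[0,0,-7]],[1,[0,0,0],[0,0,-14]],[1,[0,0,0],[0,0,-21]],[1,[0,0,0],[0,0,-28]],[1,[0,0,0],[0,0,-35]]]'; python3 -m pendant '[[1,[0,0,0],[0,0,-7]],[1,[0,0,0],[0,0,-14]],[1,[0,0,0],[0,0,-21]],[1,[0,0,0],[0,0,-28]],[1,[0,0,0],[0,0,-35]]]';python3 -m pendant '[[1,[0,0,0],[0,0,-7]],[1,[0,0,0],[0,0,-14]],[1,[0,0,0],[0,0,-20]],[1,[0,0,0],[0,0,-20]]]'; python3 - <<'E'
from h import *
C=cams()
print(r.observe()["joint_positions"].round(2))
go(.6545,-.212,.2187,1.593)
s=lambda p:((p[0]+.5)/4-.5+190,(p[1]+.5)/4-.5+190)
q=np.array([ray(C["side"],s(p),.089) for p in((130,357),(366,412),(447,135))]);print("plate c",(q[0]+q[2])/2,np.linalg.norm(np.diff(q,axis=0),axis=1),np.degrees(np.arctan2(*((q[0]-q[1])[::-1]))))
cv2.imwrite("pics/top_seated.png",C["top"]["pixels"])
E
```

```text
t: 8.2
ee_pos: [0.4475, 0.2362, 0.2166]
eef_rot: [-3.141, 0.003, 0.637]
ft_force: [0.0, -0.2, 0.2]
width: 0.0865
grasp_force: 0.0
t: 8.62
ee_pos: [0.4475, 0.2362, 0.2165]
eef_rot: [-3.139, 0.002, 1.247]
ft_force: [-0.2, -0.5, -0.1]
width: 0.0918
grasp_force: 0.0
t: 8.95
ee_pos: [0.4475, 0.2362, 0.2166]
eef_rot: [-3.138, 0.001, 1.593]
ft_force: [-0.3, 0.1, 0.0]
width: 0.0917
grasp_force: 0.0
[ 0.07  0.32 -0.73  1.91  0.25  1.01 -0.76]
shift [-0.4516  0.1993 -0.0019] turn [-0.1  0.  -0.3]
plate c [0.45396576 0.23708816] [0.11659032 0.2076032 ] 1.0580310167599933
```

```bash
python3 -m pendant '[[1,[-0.025,0.011,0],[0,0,0]],[1,[-0.055,0.024,0],[0,0,0]],[1,[-0.09,0.04,0],[0,0,0]],[1,[-0.125,0.055,0],[0,0,0]],[1,[-0.16,0.071,0],[0,0,0]]]'; python3 -m pendant '[[1,[-0.035,0.0155,0],[0,0,0]],[1,[-0.07,0.031,0],[0,0,0]],[1,[-0.105,0.046,0],[0,0,0]],[1,[-0.14,0.062,0],[0,0,0]],[1,[-0.175,0.077,0],[0,0,0]]]';python3 -m pendant '[[1,[-0.035,0.0155,0],[0,0,0]],[1,[-0.07,0.031,0],[0,0,0]],[1,[-0.1,0.043,0],[0,0,0]],[1,[-0.1166,0.051,0],[0,0,0]],[1,[-0.1166,0.051,0],[0,0,0]]]'; python3 - <<'E'
from h import *
C=cams()
go(.6545,-.212,.2187,1.593)
cv2.imwrite("pics/top_seated.png",C["top"]["pixels"])
cv2.imwrite("pics/side_seated.png",C["side"]["pixels"])
cv2.imwrite("pics/e.png",np.hstack([cv2.resize(C["top"]["pixels"][190:310,70:230][:, :],(480,360),interpolation=cv2.INTER_CUBIC),cv2.resize(C["side"]["pixels"][50:210,200:340],(315,360),interpolation=cv2.INTER_CUBIC)]))
E
```

```text
t: 9.47
ee_pos: [0.5226, 0.0766, 0.2177]
eef_rot: [-3.141, 0.0, 1.588]
ft_force: [0.6, 0.2, -0.2]
width: 0.0916
grasp_force: 0.0
t: 9.88
ee_pos: [0.6032, -0.0972, 0.2175]
eef_rot: [-3.141, 0.0, 1.587]
ft_force: [0.8, -0.0, -0.8]
width: 0.0917
grasp_force: 0.0
t: 10.3
ee_pos: [0.6562, -0.2169, 0.2162]
eef_rot: [-3.14, 0.002, 1.581]
ft_force: [-0.7, 0.5, 0.6]
width: 0.092
grasp_force: 0.0
shift [-0.0011 -0.0012 -0.0019] turn [-0.1 -0.1 -0.3]
```

View pics/e.png

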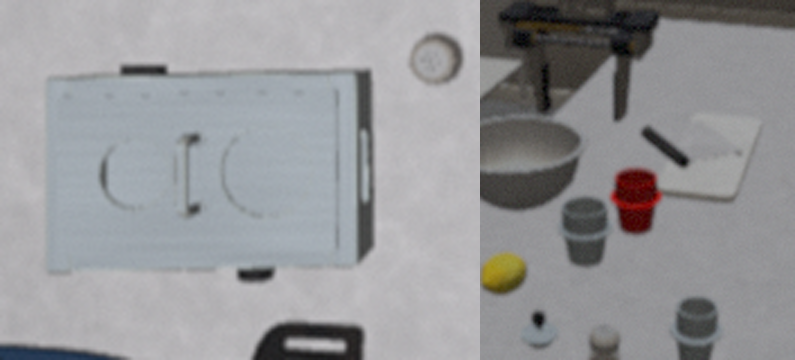

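```bash
python3 - <<'E'
from h import *
C=cams()
t=lambda p:((p[0]+.5)/3-.5+70,(p[1]+.5)/3-.5+190)
for n,p,z in(("Lleft",(222,174.5),.089),("Sleft",(102,175),.089),("hand",(186,174),.127),("-ysheet",(337,170),.089)):print(n,ray(C["top"],t(p),z))
# pot edges by circle fit in top image, before approach
g=cv2.imread("pics/top0.png");print(ray(C["top"],(80+634.5/2.5-.5,135+55.5/2.5-.5),.084))
go(.6545,-.212,.0535,1.593)
E
```

```text
Lleft [0.4484199  0.21663284]
Sleft [0.44807926 0.30661157]
hand [0.45305605 0.23106603]
-ysheet [0.45173119 0.13053937]
[ 0.65381167 -0.21171767]
shift [-0.0033 -0.0014  0.1643] turn [-0.  -0.1 -0.1]
```

```bash
python3 -m pendant '[[1,[0.001,-0.001,0.035],[0,0,-0.2]],[1,[0.001,-0.001,0.07],[0,0,-0.2]],[1,[0.001,-0.001,0.105],[0,0,-0.2]],[1,[0.001,-0.001,0.135],[0,0,-0.2]],[1,[0.001,-0.001,0.152],[0,0,-0.2]]]' 25; python3 -m pendant '[[1,[0,0,0],[0,0,0]],[1,[0,0,0],[0,0,0]],[1,[0,0,0],[0,0,0]]]'; python3 -c "
from h import *
go(.6545,-.212,.058,1.593)"
```

```text
t: 10.92
ee_pos: [0.6528, -0.2075, 0.0626]
eef_rot: [-3.137, -0.002, 1.596]
ft_force: [-0.6, 0.2, -0.1]
width: 0.0921
grasp_force: 0.0
t: 11.17
ee_pos: [0.6564, -0.209, 0.068]
eef_rot: [3.139, 0.0, 1.595]
ft_force: [0.6, -0.0, 0.4]
width: 0.0923
grasp_force: 0.0
shift [-0.003 -0.002  0.01 ] turn [0.1 0.  0.1]
```

```bash
python3 -m pendant '[[1,[-0.002,-0.001,0.008],[0,0,0]],[1,[-0.002,-0.001,0.009],[0,0,0]],[1,[-0.002,-0.001,0.009],[0,0,0]]]' 25; python3 -m pendant '[[0,[0,0,0],[0,0,0]],[0,[0,0,0],[0,0,0]],[0,[0,0,0],[0,0,0]],[0,[0,0,0],[0,0,0]],[0,[0,0,0],[0,0,0]]]'; python3 -m pendant '[[0,[0,0,0],[0,0,0]],[0,[0,0,0],[0,0,0]],[0,[0,0,0],[0,0,0]]]'
```

```text
t: 11.42
ee_pos: [0.6541, -0.2124, 0.0574]
eef_rot: [3.141, 0.001, 1.593]
ft_force: [-0.4, -1.0, -0.1]
width: 0.0921
grasp_force: 0.0
t: 11.83
ee_pos: [0.6548, -0.212, 0.0574]
eef_rot: [3.14, 0.0, 1.594]
ft_force: [0.9, -0.7, 0.3]
width: 0.0642
grasp_force: 25.0
t: 12.08
ee_pos: [0.6549, -0.212, 0.0575]
eef_rot: [3.14, 0.0, 1.594]
ft_force: [1.9, -0.3, 1.0]
width: 0.0643
grasp_force: 25.0
```

```bash
python3 -m pendant '[[0,[0,0,-0.02],[0,0,0]],[0,[0,0,-0.055],[0,0,0]],[0,[0,0,-0.09],[0,0,0]],[0,[0,0,-0.125],[0,0,0]],[0,[0,0,-0.16],[0,0,0]]]'; python3 -m pendant '[[0,[0.025,-0.013,0],[0,0,0]],[0,[0.055,-0.028,0],[0,0,0]],[0,[0.09,-0.0465,0],[0,0,0]],[0,[0.125,-0.0645,0],[0,0,0]],[0,[0.16,-0.0825,0],[0,0,0]]]'; python3 -m pendant '[[0,[0.035,-0.018,0],[0,0,0]],[0,[0.07,-0.036,0],[0,0,0]],[0,[0.105,-0.054,0],[0,0,0]],[0,[0.14,-0.072,0],[0,0,0]],[0,[0.17,-0.088,0],[0,0,0]]]'; python3 -m pendant '[[0,[0.03,-0.0155,0],[0,0,0]],[0,[0.055,-0.029,0],[0,0,0]],[0,[0.0665,-0.0345,0],[0,0,0]],[0,[0.0665,-0.0345,0],[0,0,0]],[0,[0.0665,-0.0345,0],[0,0,0]]]'; python3 -c "
from h import *
go(.4495,.1845,.14,1.593)"
```

```text
t: 12.5
ee_pos: [0.6529, -0.2118, 0.2175]
eef_rot: [-3.139, -0.001, 1.594]
ft_force: [0.6, 0.1, -1.7]
width: 0.0643
grasp_force: 25.0
t: 12.92
ee_pos: [0.5658, -0.0527, 0.2162]
eef_rot: [-3.139, 0.0, 1.593]
ft_force: [0.4, 0.8, -1.3]
width: 0.0646
grasp_force: 25.0
t: 13.33
ee_pos: [0.4737, 0.1158, 0.2166]
eef_rot: [-3.14, 0.001, 1.595]
ft_force: [0.8, 1.5, -2.6]
width: 0.0642
grasp_force: 25.0
t: 13.75
ee_pos: [0.4396, 0.1794, 0.2167]
eef_rot: [-3.141, 0.001, 1.595]
ft_force: [0.5, -0.9, -1.9]
width: 0.0642
grasp_force: 25.0
shift [0.0049 0.0101 0.0767] turn [-0.1  0.1  0.1]
```

```bash
python3 -m pendant '[[0,[0.005,0.01,0.01],[0,0,0]],[0,[0.005,0.01,0.04],[0,0,0]],[0,[0.005,0.01,0.062],[0,0,0]],[0,[0.005,0.01,0.062],[0,0,0]],[0,[0.005,0.01,0.062],[0,0,0]]]'; python3 -c "
from h import *
go(.4495,.1845,.10,1.593)"
```

```text
t: 14.17
ee_pos: [0.4498, 0.1833, 0.1542]
eef_rot: [-3.138, 0.001, 1.592]
ft_force: [0.7, 0.7, -2.7]
width: 0.0643
grasp_force: 25.0
shift [ 0.0012 -0.0001  0.0542] turn [-0.2  0.1 -0.1]
```

```bash
python3 -m pendant '[[0,[0.001,0,0.015],[0,0,0]],[0,[0.001,0,0.03],[0,0,0]],[0,[0.001,0,0.03],[0,0,0]]]'; python3 -m pendant '[[0,[0,0,0.01],[0,0,0]],[0,[0,0,0.016],[0,0,0]],[0,[0,0,0.016],[0,0,0]]]';  python3 -m pendant '[[0,[0,0,0.004],[0,0,0]],[0,[0,0,0.008],[0,0,0]],[0,[0,0,0.008],[0,0,0]]]'
```

```text
t: 14.42
ee_pos: [0.45, 0.1848, 0.1245]
eef_rot: [-3.14, 0.001, 1.592]
ft_force: [-0.1, -0.8, -2.0]
width: 0.0643
grasp_force: 25.0
t: 14.67
ee_pos: [0.45, 0.1855, 0.1087]
eef_rot: [-3.141, 0.0, 1.593]
ft_force: [-0.2, 0.4, -1.6]
width: 0.0644
grasp_force: 25.0
t: 14.92
ee_pos: [0.4499, 0.1858, 0.1007]
eef_rot: [-3.141, 0.0, 1.594]
ft_force: [-0.1, 0.1, -2.1]
width: 0.0641
grasp_force: 25.0
```

```bash
python3 -m pendant '[[0,[0,0,0.003],[0,0,0]],[0,[0,0,0.0042],[0,0,0]],[0,[0,0,0.0042],[0,0,0]]]'; python3 -m pendant '[[1,[0,0,-0.001],[0,0,0]],[1,[0,0,-0.001],[0,0,0]],[1,[0,0,-0.001],[0,0,0]],[1,[0,0,-0.001],[0,0,0]],[1,[0,0,-0.001],[0,0,0]]]';  python3 -m pendant '[[1,[0,0,-0.01],[0,0,0]],[1,[0,0,-0.04],[0,0,0]],[1,[0,0,-0.08],[0,0,0]],[1,[0,0,-0.12],[0,0,0]],[1,[0,0,-0.12],[0,0,0]]]'; python3 -c "
from h import *
go(.4505,-.0193,.2,1.593)"
```

```text
t: 15.17
ee_pos: [0.45, 0.186, 0.0967]
eef_rot: [-3.141, 0.0, 1.594]
ft_force: [0.2, 0.2, -3.1]
width: 0.0646
grasp_force: 25.0
t: 15.58
ee_pos: [0.4502, 0.186, 0.0981]
eef_rot: [3.141, -0.0, 1.594]
ft_force: [0.4, -0.2, -0.2]
width: 0.0918
grasp_force: 0.0
t: 16.0
ee_pos: [0.4537, 0.1887, 0.2254]
eef_rot: [3.129, -0.003, 1.594]
ft_force: [2.1, 1.0, 0.1]
width: 0.0919
grasp_force: 0.0
shift [-0.2079 -0.0084  0.0246] turn [ 0.7 -0.2  0.1]
```

```bash
python3 -m pendant '[[1,[-0.03,-0.001,0],[0,0,0]],[1,[-0.065,-0.0015,0],[0,0,0]],[1,[-0.1,-0.002,0],[0,0,0]],[1,[-0.135,-0.003,0],[0,0,0]],[1,[-0.17,-0.004,0]
,[0,0,0]]]'; python3 -m pendant '[[1,[-0.025,-0.001,0],[0,0,0]],[1,[-0.035,-0.001,0.03],[0,0,0]],[1,[-0.035,-0.001,0.065],[0,0,0]],[1,[-0.035,-0.001,0.09],[0,0,0]],[1,[-0.035,-0.001,0.09],[0,0,0]]]'; python3 -m pendant '[[1,[0,0,0],[0,0,0]],[1,[0,0,0],[0,0,0]]]'; python3 - <<'E'
from h import *
go(.4505,-.0193,.058,1.593)
C=cams()
a=cv2.resize(C["side"]["pixels"][150:330,190:350],(533,600),interpolation=cv2.INTER_CUBIC)
cv2.imwrite("pics/f.png",a);cv2.imwrite("pics/fs.png",C["side"]["pixels"]);cv2.imwrite("pics/ft.png",C["top"]["pixels"])
E
```

```text
t: 16.42
ee_pos: [0.4498, 0.0145, 0.2186]
eef_rot: [3.14, 0.0, 1.594]
ft_force: [0.6, 0.7, -0.2]
width: 0.0919
grasp_force: 0.0
t: 16.83
ee_pos: [0.4465, -0.0194, 0.1245]
eef_rot: [-3.134, -0.001, 1.593]
ft_force: [-0.9, 0.3, -0.3]
width: 0.0921
grasp_force: 0.0
t: 17.0
ee_pos: [0.4509, -0.0186, 0.1294]
eef_rot: [3.139, 0.0, 1.594]
ft_force: [0.3, -0.5, 0.9]
width: 0.0916
grasp_force: 0.0
shift [-0.0007 -0.0006  0.0714] turn [0.1 0.  0.1]
```

View pics/f.png

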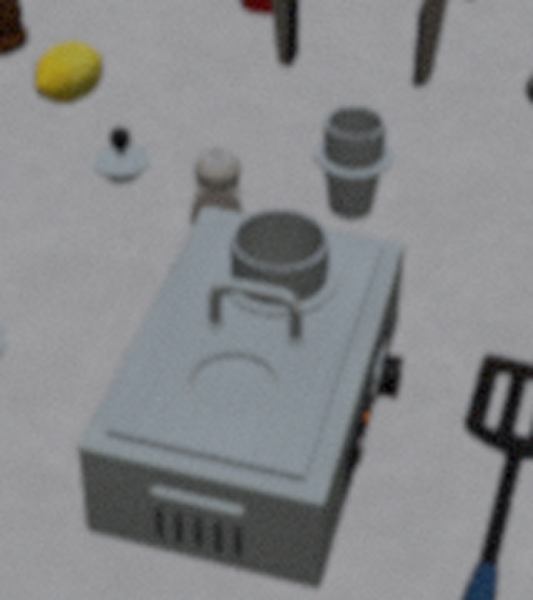

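Large pot hangs upright (rim at (279,240)); fingers straddle the small pot (355,125).

```bash
python3 -m pendant '[[1,[-0.0005,-0.0005,0.035],[0,0,0]],[1,[-0.0005,-0.0005,0.06],[0,0,0]],[1,[-0.0005,-0.0005,0.0705],[0,0,0]],[1,[-0.0005,-0.0005,0.0705],[0,0,0]],[1,[-0.0005,-0.0005,0.0705],[0,0,0]]]' 20; python3 -m pendant '[[0,[0,0,0],[0,0,0]],[0,[0,0,0],[0,0,0]],[0,[0,0,0],[0,0,0]],[0,[0,0,0],[0,0,0]],[0,[0,0,0],[0,0,0]]]'; python3 -m pendant '[[0,[0,0,0],[0,0,0]],[0,[0,0,0],[0,0,0]],[0,[0,0,0],[0,0,0]],[0,[0,0,0],[0,0,0]]]'
```

```text
t: 17.52
ee_pos: [0.45, -0.0193, 0.0582]
eef_rot: [3.141, -0.0, 1.594]
ft_force: [0.1, -0.4, 0.8]
width: 0.0916
grasp_force: 0.0
t: 17.93
ee_pos: [0.4496, -0.0197, 0.0579]
eef_rot: [3.141, 0.0, 1.594]
ft_force: [-0.1, -0.3, -0.2]
width: 0.0603
grasp_force: 0.0
t: 18.27
ee_pos: [0.4492, -0.0196, 0.0574]
eef_rot: [-3.141, 0.0, 1.594]
ft_force: [-1.0, -0.2, 1.4]
width: 0.0481
grasp_force: 20.0
```

```bash
python3 -m pendant '[[0,[0,0,-0.02],[0,0,0]],[0,[0,0,-0.055],[0,0,0]],[0,[0,0,-0.09],[0,0,0]],[0,[0,0,-0.125],[0,0,0]],[0,[0,0,-0.16],[0,0,0]]]'; python3 -m pendant '[[0,[0.025,0,0],[0,0,0]],[0,[0.055,0.001,0],[0,0,0]],[0,[0.09,0.002,0],[0,0,0]],[0,[0.125,0.002,0],[0,0,0]],[0,[0.16,0.003,0],[0,0,0]]]'; python3 -m pendant '[[0,[0.035,0.001,0],[0,0,0]],[0,[0.07,0.001,0],[0,0,0]],[0,[0.105,0.002,0],[0,0,0]],[0,[0.13,0.003,0],[0,0,0]],[0,[0.1436,0.003,0],[0,0,0]]]'; python3 -m pendant '[[0,[0,0,0.03],[0,0,0]],[0,[0,0,0.062],[0,0,0]],[0,[0,0,0.062],[0,0,0]],[0,[0,0,0.062],[0,0,0]]]'; python3 - <<'E'
from h import *
go(.448,.284,.10,1.593)
E
```

```text
t: 18.68
ee_pos: [0.4486, -0.0193, 0.2186]
eef_rot: [-3.141, -0.0, 1.594]
ft_force: [0.5, 0.1, -1.6]
width: 0.0478
grasp_force: 20.0
t: 19.1
ee_pos: [0.448, 0.1416, 0.2173]
eef_rot: [-3.142, 0.001, 1.593]
ft_force: [0.9, 0.6, -0.9]
width: 0.0475
grasp_force: 20.0
t: 19.52
ee_pos: [0.4472, 0.2878, 0.2171]
eef_rot: [-3.141, -0.002, 1.598]
ft_force: [0.3, -0.4, -0.0]
width: 0.048
grasp_force: 20.0
t: 19.85
ee_pos: [0.4471, 0.2834, 0.1541]
eef_rot: [-3.138, 0.002, 1.594]
ft_force: [0.3, 0.5, -0.7]
width: 0.0479
grasp_force: 20.0
shift [0.0007 0.0011 0.0541] turn [-0.2  0.1  0.1]
```

```bash
python3 -m pendant '[[0,[0.0005,0.001,0.015],[0,0,0]],[0,[0.0005,0.001,0.03],[0,0,0]],[0,[0.0005,0.001,0.03],[0,0,0]]]'; python3 -m pendant '[[0,[0,0,0.01],[0,0,0]],[0,[0,0,0.016],[0,0,0]],[0,[0,0,0.016],[0,0,0]]]';  python3 -m pendant '[[0,[0,0,0.004],[0,0,0]],[0,[0,0,0.008],[0,0,0]],[0,[0,0,0.0105],[0,0,0]],[0,[0,0,0.0105],[0,0,0]]]'
```

```text
t: 20.1
ee_pos: [0.4492, 0.2839, 0.1251]
eef_rot: [-3.14, 0.001, 1.593]
ft_force: [-0.2, -0.7, -1.8]
width: 0.048
grasp_force: 20.0
t: 20.35
ee_pos: [0.4493, 0.2842, 0.1091]
eef_rot: [-3.141, 0.0, 1.593]
ft_force: [-0.6, 0.3, -1.4]
width: 0.0483
grasp_force: 20.0
t: 20.68
ee_pos: [0.4493, 0.2842, 0.0984]
eef_rot: [-3.141, 0.001, 1.594]
ft_force: [-0.2, -0.8, -1.9]
width: 0.0478
grasp_force: 20.0
```

```bash
python3 -m pendant '[[0,[0,0,0.0015],[0,0,0]],[0,[0,0,0.0018],[0,0,0]]]'; python3 -m pendant '[[0.9,[0,0,-0.001],[0,0,0]],[0.9,[0,0,-0.001],[0,0,0]],[0.9,[0,0,-0.001],[0,0,0]],[0.9,[0,0,-0.001],[0,0,0]],[0.9,[0,0,-0.001],[0,0,0]]]';  python3 -m pendant '[[1,[0,0,-0.01],[0,0,0]],[1,[0,0,-0.04],[0,0,0]],[1,[0,0,-0.075],[0,0,0]],[1,[0,0,-0.11],[0,0,0]],[1,[0,0,-0.11],[0,0,0]]]';  python3 -m pendant '[[1,[0.02,0.025,0],[0,0,0]],[1,[0,0.055,0],[0,0,0]],[1,[-0.02,0.09,0],[0,0,0]],[1,[-0.035,0.125,0],[0,0,0]],[1,[-0.04,0.16,0],[0,0,0]]]'; python3 - <<'E'
from h import *
go(.6675,.2315,.12,1.593)
C=cams()
a=cv2.resize(C["side"]["pixels"][190:320,200:330],(480,480),interpolation=cv2.INTER_CUBIC)
cv2.imwrite("pics/g.png",a);cv2.imwrite("pics/gs.png",C["side"]["pixels"]);cv2.imwrite("pics/gt.png",C["top"]["pixels"])
b=cv2.resize(C["top"]["pixels"][200:300,80:180][:, :],(310,310),interpolation=cv2.INTER_CUBIC)
b=cv2.copyMakeBorder(b,0,170,0,0,cv2.BORDER_CONSTANT);cv2.imwrite("pics/g.png",np.hstack([a,b]))
E
```

```text
t: 20.85
ee_pos: [0.4495, 0.2843, 0.097]
eef_rot: [3.141, 0.001, 1.593]
ft_force: [0.2, -1.7, 0.2]
width: 0.0477
grasp_force: 20.0
t: 21.27
ee_pos: [0.4493, 0.2848, 0.0982]
eef_rot: [3.141, -0.0, 1.594]
ft_force: [0.1, -0.3, 0.7]
width: 0.0789
grasp_force: 0.0
t: 21.68
ee_pos: [0.452, 0.2877, 0.2151]
eef_rot: [3.132, -0.005, 1.594]
ft_force: [0.9, 0.6, 0.2]
width: 0.0919
grasp_force: 0.0
t: 22.1
ee_pos: [0.6124, 0.2449, 0.2083]
eef_rot: [3.141, 0.002, 1.591]
ft_force: [0.9, 0.0, 0.6]
width: 0.092
grasp_force: 0.0
shift [-0.0143  0.0548  0.0884] turn [ 0.   0.1 -0.1]
```

View pics/g.png

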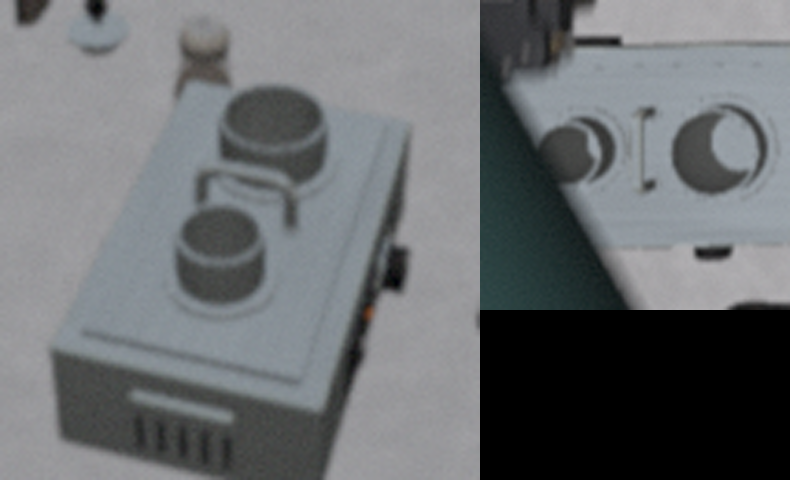

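Both pots hang upright: rims in side panel at (273,122) and (220,234). Now the large lid.

```bash
python3 -m pendant '[[1,[-0.006,0.03,0.03],[0,0,0]],[1,[-0.012,0.05,0.06],[0,0,0]],[1,[-0.0143,0.0525,0.088],[0,0,0]],[1,[-0.0143,0.0525,0.088],[0,0,0]],[1,[-0.0143,0.0525,0.088],[0,0,0]]]'; python3 - <<'E'
from h import *
C=cams()
s=lambda p:((p[0]+.5)*130/480-.5+200,(p[1]+.5)*130/480-.5+190)
t=lambda p:((p[0]-480+.5)/3.1-.5+80,(p[1]+.5)/3.1-.5+200)
for a,b in(((720,149),(273,122)),((578,150),(220,234))):print(tri(C,t(a),s(b)),ray(C["top"],t(a),.123),ray(C["side"],s(b),.123))
go(.6675,.2315,.021,1.593)
E
```

```text
t: 22.62
ee_pos: [0.6613, 0.2354, 0.1189]
eef_rot: [-3.138, 0.0, 1.594]
ft_force: [-0.7, -0.3, 0.6]
width: 0.0919
grasp_force: 0.0
(array([0.45204146, 0.17972998, 0.11522598]), np.float64(0.21870535967369575)) [0.45246258 0.17753625] [0.4498376 0.1890515]
(array([0.45174191, 0.27932387, 0.11608992]), np.float64(0.34946754938721564)) [0.45180637 0.27641918] [0.45007348 0.28642998]
shift [-0.0059  0.0043  0.1014] turn [ 0.1 -0.1  0.1]
```

```bash
python3 -m pendant '[[1,[-0.0035,0.006,0.03],[0,0,0]],[1,[-0.0035,0.006,0.06],[0,0,0]],[1,[-0.0035,0.006,0.08],[0,0,0]],[1,[-0.0035,0.006,0.08],[0,0,0]],[1,[-0.0035,0.006,0.08],[0,0,0]]]' 20; python3 - <<'E'
from h import *
C=cams()
go(.6675,.232,.022,1.593)
a=cv2.resize(C["side"]["pixels"][190:270,130:230],(600,480),interpolation=cv2.INTER_CUBIC)
cv2.imwrite("pics/k.png",a)
E
```

```text
t: 23.13
ee_pos: [0.6691, 0.2329, 0.0418]
eef_rot: [3.141, -0.001, 1.595]
ft_force: [0.6, 0.2, 0.7]
width: 0.092
grasp_force: 0.0
shift [-0.0013 -0.003   0.0214] turn [ 0.2 -0.1  0.1]
```

View pics/k.png

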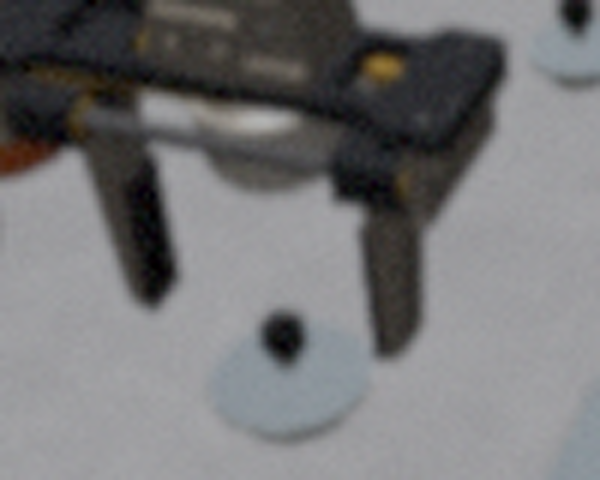

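Picture: knob (283,333) sits between the finger tips (155,300) and (390,350), about 2 mm off toward +y. Descend, close.

```bash
python3 -m pendant '[[1,[0.0005,-0.004,0.01],[0,0,0]],[1,[0.0005,-0.004,0.0195],[0,0,0]],[1,[0.0005,-0.004,0.0195],[0,0,0]],[0,[0.0005,-0.004,0.0195],[0,0,0]],[0,[0.0005,-0.004,0.0195],[0,0,0]]]' 15; python3 -m pendant '[[0,[0,0,0],[0,0,0]],[0,[0,0,0],[0,0,0]],[0,[0,0,0],[0,0,0]],[0,[0,0,0],[0,0,0]],[0,[0,0,0],[0,0,0]]]';python3 -m pendant '[[0,[0,0,0],[0,0,0]],[0,[0,0,0],[0,0,0]],[0,[0,0,0],[0,0,0]],[0,[0,0,0],[0,0,0]],[0,[0,0,0],[0,0,0]]]'; python3 -m pendant '[[0,[0,0,0],[0,0,0]],[0,[0,0,0],[0,0,0]]]'
```

```text
t: 23.65
ee_pos: [0.6651, 0.2322, 0.0205]
eef_rot: [-3.142, -0.0, 1.594]
ft_force: [-0.1, 0.2, -0.3]
width: 0.0803
grasp_force: 0.0
t: 24.07
ee_pos: [0.6651, 0.2322, 0.0207]
eef_rot: [3.141, -0.0, 1.594]
ft_force: [0.6, 0.0, 0.5]
width: 0.0473
grasp_force: 0.0
t: 24.48
ee_pos: [0.6652, 0.2322, 0.0206]
eef_rot: [3.141, -0.0, 1.594]
ft_force: [0.6, 0.0, -0.7]
width: 0.0168
grasp_force: 15.1
t: 24.65
ee_pos: [0.6652, 0.2322, 0.0206]
eef_rot: [3.141, -0.0, 1.594]
ft_force: [0.5, -0.2, -0.2]
width: 0.0173
grasp_force: 15.2
```

```bash
python3 -m pendant '[[0,[0,0,-0.015],[0,0,0]],[0,[0,0,-0.05],[0,0,0]],[0,[0,0,-0.085],[0,0,0]],[0,[0,0,-0.125],[0,0,0]],[0,[0,0,-0.16],[0,0,0]]]'; python3 -m pendant '[[0,[-0.005,-0.025,-0.01],[0,0,0]],[0,[-0.011,-0.055,-0.02],[0,0,0]],[0,[-0.018,-0.09,-0.02],[0,0,0]],[0,[-0.025,-0.125,-0.02],[0,0,0]],[0,[-0.031,-0.16,-0.02],[0,0,0]]]'; python3 -m pendant '[[0,[-0.006,-0.03,0],[0,0,0]],[0,[-0.011,-0.05,0.01],[0,0,0]],[0,[-0.011,-0.056,0.03],[0,0,0]],[0,[-0.011,-0.056,0.05],[0,0,0]],[0,[-0.011,-0.056,0.05],[0,0,0]]]'; python3 -m pendant '[[0,[0,0,0],[0,0,0]],[0,[0,0,0],[0,0,0]]]'; python3 - <<'E'
from h import *
go(.450,.185,.1316,1.593)
C=cams();cv2.imwrite("pics/ms.png",C["side"]["pixels"])
E
```

```text
t: 25.07
ee_pos: [0.6648, 0.2325, 0.1838]
eef_rot: [3.141, -0.001, 1.594]
ft_force: [1.0, 1.2, -0.1]
width: 0.0165
grasp_force: 15.1
t: 25.48
ee_pos: [0.504, 0.1971, 0.2014]
eef_rot: [3.141, 0.001, 1.594]
ft_force: [0.6, 0.1, -0.7]
width: 0.0169
grasp_force: 15.5
t: 25.9
ee_pos: [0.4477, 0.1839, 0.1488]
eef_rot: [-3.138, 0.003, 1.594]
ft_force: [0.1, -0.3, -1.1]
width: 0.0167
grasp_force: 15.4
t: 26.07
ee_pos: [0.4508, 0.1859, 0.1518]
eef_rot: [3.14, -0.001, 1.594]
ft_force: [0.4, 0.2, -0.3]
width: 0.0169
grasp_force: 15.4
shift [-0.0009 -0.0008  0.0202] turn [ 0.1 -0.   0.1]
```

```bash
python3 -m pendant '[[0,[-0.001,-0.0008,0.004],[0,0,0]],[0,[-0.001,-0.0008,0.01],[0,0,0]],[0,[-0.001,-0.0008,0.01],[0,0,0]],[0,[-0.001,-0.0008,0.01],[0,0,0]]]'; python3 -m pendant '[[0,[0,0,0.003],[0,0,0]],[0,[0,0,0.006],[0,0,0]],[0,[0,0,0.006],[0,0,0]]]'; python3 -m pendant '[[0,[0,0,0.002],[0,0,0]],[0,[0,0,0.004],[0,0,0]],[0,[0,0,0.004],[0,0,0]]]'
```

```text
t: 26.5
ee_pos: [0.449, 0.1841, 0.1402]
eef_rot: [-3.141, 0.0, 1.594]
ft_force: [-0.1, 0.6, -0.2]
width: 0.0168
grasp_force: 15.4
t: 26.75
ee_pos: [0.4493, 0.1839, 0.1341]
eef_rot: [-3.141, 0.001, 1.594]
ft_force: [0.1, 0.1, 0.4]
width: 0.017
grasp_force: 15.4
t: 27.0
ee_pos: [0.4498, 0.1839, 0.1314]
eef_rot: [3.141, 0.002, 1.593]
ft_force: [-1.1, -3.2, 9.2]
width: 0.0171
grasp_force: 16.6
```

```bash
python3 -m pendant '[[0,[0,0,-0.001],[0,0,0]],[0.5,[0,0,-0.001],[0,0,0]],[0.5,[0,0,-0.001],[0,0,0]],[0.5,[0,0,-0.001],[0,0,0]],[0.5,[0,0,-0.001],[0,0,0]]]'; python3 -m pendant '[[0.5,[0,0,-0.01],[0,0,0]],[0.5,[0,0,-0.04],[0,0,0]],[0.7,[0,0,-0.07],[0,0,0]],[0.7,[0,0,-0.07],[0,0,0]],[0.7,[0,0,-0.07],[0,0,0]]]'; python3 -m pendant '[[0.7,[-0.02,0.02,0],[0,0,0]],[0.7,[-0.045,0.044,0],[0,0,0]],[0.7,[-0.07,0.068,0],[0,0,0]],[0.7,[-0.096,0.093,0],[0,0,0]],[0.7,[-0.122,0.118,0],[0,0,0]]]'; python3 -m pendant '[[0.7,[-0.026,0.025,0],[0,0,0]],[0.7,[-0.05,0.049,0],[0,0,0]],[0.7,[-0.066,0.0655,0.03],[0,0,0]],[0.7,[-0.0723,0.0712,0.065],[0,0,0]],[0.7,[-0.0723,0.0712,0.1],[0,0,0]]]';  python3 -m pendant '[[0.7,[0,0,0.04],[0,0,0]],[0.7,[0,0,0.055],[0,0,0]],[0.7,[0,0,0.055],[0,0,0]]]'; python3 - <<'E'
from h import *
C=cams();o=r.observe();go(.643,-.006,.0206,1.593)
cv2.imwrite("pics/ns.png",C["side"]["pixels"]);cv2.imwrite("pics/nt.png",C["top"]["pixels"])
# dark knob blobs near predicted knob positions
for X,n in(((.643,-.006,.036),"small"),((.45,.185,.147),"large seated")):
    p=proj(C["side"],X);u,v=p.round().astype(int);g=C["side"]["pixels"][v-14:v+15,u-14:u+15].max(2)
    k,l,st,ce=cv2.connectedComponentsWithStats((g<70).astype(np.uint8));print(n,p.round(1),[(tuple((ce[i]+[u-14,v-14]).round(1)),st[i,4]) for i in range(1,k)])
print("tcp px",proj(C["side"],o["ee_pos"]))
E
```

```text
t: 27.42
ee_pos: [0.4491, 0.1845, 0.1314]
eef_rot: [-3.141, -0.0, 1.594]
ft_force: [-0.9, -0.1, -0.3]
width: 0.0416
grasp_force: 0.0
t: 27.83
ee_pos: [0.4504, 0.1847, 0.2034]
eef_rot: [3.138, -0.0, 1.593]
ft_force: [-0.3, -1.3, -0.5]
width: 0.0634
grasp_force: 0.0
t: 28.25
ee_pos: [0.5702, 0.0635, 0.2004]
eef_rot: [-3.139, 0.0, 1.594]
ft_force: [0.1, 0.8, -0.2]
width: 0.0645
grasp_force: 0.0
t: 28.67
ee_pos: [0.644, -0.009, 0.099]
eef_rot: [3.142, 0.001, 1.589]
ft_force: [-0.6, 0.2, 0.2]
width: 0.0641
grasp_force: 0.0
t: 28.92
ee_pos: [0.6389, -0.0058, 0.0414]
eef_rot: [-3.132, -0.0, 1.594]
ft_force: [0.2, -0.8, 1.4]
width: 0.0642
grasp_force: 0.0
shift [-0.0011 -0.0001  0.0264] turn [-0.  -0.   0.1]
small [226.1 191.1] [((np.float64(213.4), np.float64(181.8)), np.int32(42)), ((np.float64(238.3), np.float64(183.4)), np.int32(60)), ((np.float64(225.5), np.float64(191.5)), np.int32(20))]
large seated [274.2 212.6] [((np.float64(273.8), np.float64(213.2)), np.int32(44))]
tcp px [225.72995763 188.06168822]
```

```bash
python3 -m pendant '[[0.7,[-0.001,0,0.013],[0,0,0]],[0.7,[-0.001,0,0.026],[0,0,0]],[0.7,[-0.001,0,0.026],[0,0,0]],[0,[-0.001,0,0.026],[0,0,0]],[0,[-0.001,0,0.026],[0,0,0]]]' 15; python3 -m pendant '[[0,[0,0,0],[0,0,0]],[0,[0,0,0],[0,0,0]],[0,[0,0,0],[0,0,0]],[0,[0,0,0],[0,0,0]],[0,[0,0,0],[0,0,0]]]';python3 -m pendant '[[0,[0,0,0],[0,0,0]],[0,[0,0,0],[0,0,0]],[0,[0,0,0],[0,0,0]]]'
```

```text
t: 29.43
ee_pos: [0.6432, -0.0066, 0.021]
eef_rot: [3.141, 0.0, 1.594]
ft_force: [0.1, -0.3, 0.1]
width: 0.053
grasp_force: 0.0
t: 29.85
ee_pos: [0.643, -0.0067, 0.0207]
eef_rot: [3.141, 0.0, 1.594]
ft_force: [-0.1, 0.0, 0.9]
width: 0.0198
grasp_force: 0.0
t: 30.1
ee_pos: [0.6431, -0.0067, 0.0207]
eef_rot: [3.141, 0.0, 1.594]
ft_force: [0.0, 0.5, 0.6]
width: 0.0169
grasp_force: 15.0
```

```bash
python3 -m pendant '[[0,[0,0,-0.03],[0,0,0]],[0,[0,0,-0.07],[0,0,0]],[0,[0,0,-0.11],[0,0,0]],[0,[0,0,-0.15],[0,0,0]],[0,[0,0,-0.185],[0,0,0]]]'; python3 -m pendant '[[0,[0.02,-0.0127,0],[0,0,0]],[0,[0.045,-0.0286,0],[0,0,0]],[0,[0.075,-0.0477,0],[0,0,0]],[0,[0.105,-0.0668,0],[0,0,0]],[0,[0.135,-0.0858,0],[0,0,0]]]'; python3 -m pendant '[[0,[0.03,-0.019,0],[0,0,0]],[0,[0.06,-0.038,0],[0,0,0]],[0,[0.09,-0.057,0],[0,0,0]],[0,[0.12,-0.0763,0],[0,0,0]],[0,[0.145,-0.0922,0],[0,0,0]]]'; python3 -m pendant '[[0,[0.0146,-0.0093,0.01],[0,0,0]],[0,[0.0146,-0.0093,0.04],[0,0,0]],[0,[0.0146,-0.0093,0.053],[0,0,0]],[0,[0.0146,-0.0093,0.053],[0,0,0]],[0,[0.0146,-0.0093,0.053],[0,0,0]]]'; python3 - <<'E'
from h import *
go(.449,.2835,.1316,1.593)
E
```

```text
t: 30.52
ee_pos: [0.643, -0.0064, 0.2081]
eef_rot: [3.141, -0.0, 1.594]
ft_force: [0.1, 0.1, -0.5]
width: 0.0169
grasp_force: 15.0
t: 30.93
ee_pos: [0.5528, 0.1273, 0.2055]
eef_rot: [-3.141, 0.0, 1.593]
ft_force: [0.2, 0.7, -0.7]
width: 0.0166
grasp_force: 15.0
t: 31.35
ee_pos: [0.4565, 0.2712, 0.2057]
eef_rot: [-3.141, -0.0, 1.595]
ft_force: [0.3, 0.2, -0.4]
width: 0.0171
grasp_force: 15.0
t: 31.77
ee_pos: [0.4489, 0.2827, 0.152]
eef_rot: [-3.14, 0.001, 1.593]
ft_force: [-0.2, 0.4, -0.1]
width: 0.0162
grasp_force: 15.0
shift [0.0008 0.0001 0.0204] turn [-0.1  0.1 -0. ]
```

```bash
python3 -m pendant '[[0,[0.0005,0,0.004],[0,0,0]],[0,[0.0005,0,0.01],[0,0,0]],[0,[0.0005,0,0.01],[0,0,0]]]'; python3 -m pendant '[[0,[0,0,0.003],[0,0,0]],[0,[0,0,0.006],[0,0,0]],[0,[0,0,0.006],[0,0,0]]]'; python3 -m pendant '[[0,[0,0,0.002],[0,0,0]],[0,[0,0,0.0035],[0,0,0]],[0,[0,0,0.0035],[0,0,0]]]'
```

```text
t: 32.02
ee_pos: [0.4492, 0.2834, 0.1422]
eef_rot: [-3.141, 0.0, 1.593]
ft_force: [-0.8, -0.1, -1.0]
width: 0.0169
grasp_force: 15.0
t: 32.27
ee_pos: [0.4488, 0.2838, 0.1362]
eef_rot: [-3.141, 0.0, 1.593]
ft_force: [-0.2, 1.1, -0.1]
width: 0.0163
grasp_force: 15.0
t: 32.52
ee_pos: [0.4488, 0.284, 0.1328]
eef_rot: [-3.141, 0.0, 1.594]
ft_force: [-0.8, 0.0, -0.8]
width: 0.0172
grasp_force: 15.0
```

```bash
python3 -m pendant '[[0,[0,0,0.0008],[0,0,0]],[0,[0,0,0.0012],[0,0,0]],[0,[0,0,0.0012],[0,0,0]]]'; python3 -m pendant '[[0.5,[0,0,0],[0,0,0]],[0.5,[0,0,0],[0,0,0]],[0.5,[0,0,0],[0,0,0]],[0.5,[0,0,0],[0,0,0]]]'; python3 -m pendant '[[0.5,[0,0,-0.01],[0,0,0]],[0.5,[0,0,-0.04],[0,0,0]],[0.7,[0,0,-0.08],[0,0,0]],[0.7,[0,0,-0.11],[0,0,0]],[0.7,[0,0,-0.11],[0,0,0]]]'; python3 -m pendant '[[0.7,[0,0.02,0],[0,0,0]],[0.7,[0,0.055,0],[0,0,0]],[0.7,[0,0.09,0],[0,0,0]],[0.7,[0,0.125,0],[0,0,0]],[0.7,[0,0.15,0],[0,0,0]]]';python3 -m pendant '[[0.7,[0,0,0],[0,0,0]],[0.7,[0,0,0],[0,0,0]],[0.7,[0,0,0],[0,0,0]]]'; python3 - <<'E'
from h import *
C=cams()
cv2.imwrite("pics/z.png",np.hstack([cv2.resize(C["side"]["pixels"][180:330,190:340],(480,480),interpolation=cv2.INTER_CUBIC),cv2.resize(C["top"]["pixels"][190:340,80:180],(320,480),interpolation=cv2.INTER_CUBIC)]))
E
```

```text
t: 32.77
ee_pos: [0.4489, 0.2841, 0.1318]
eef_rot: [-3.142, 0.0, 1.594]
ft_force: [-0.5, -0.2, -0.2]
width: 0.0169
grasp_force: 15.0
t: 33.1
ee_pos: [0.449, 0.2841, 0.132]
eef_rot: [3.141, -0.0, 1.594]
ft_force: [-0.3, -0.5, -0.7]
width: 0.0414
grasp_force: 0.0
t: 33.52
ee_pos: [0.4514, 0.2869, 0.2487]
eef_rot: [3.132, -0.005, 1.594]
ft_force: [1.1, 1.3, -0.1]
width: 0.0633
grasp_force: 0.0
t: 33.93
ee_pos: [0.6018, 0.2865, 0.2418]
eef_rot: [3.141, 0.0, 1.592]
ft_force: [-0.3, 0.3, -0.3]
width: 0.0644
grasp_force: 0.0
t: 34.18
ee_pos: [0.5976, 0.288, 0.2418]
eef_rot: [-3.14, -0.0, 1.595]
ft_force: [0.2, -0.1, 0.2]
width: 0.0639
grasp_force: 0.0
```

View pics/z.png

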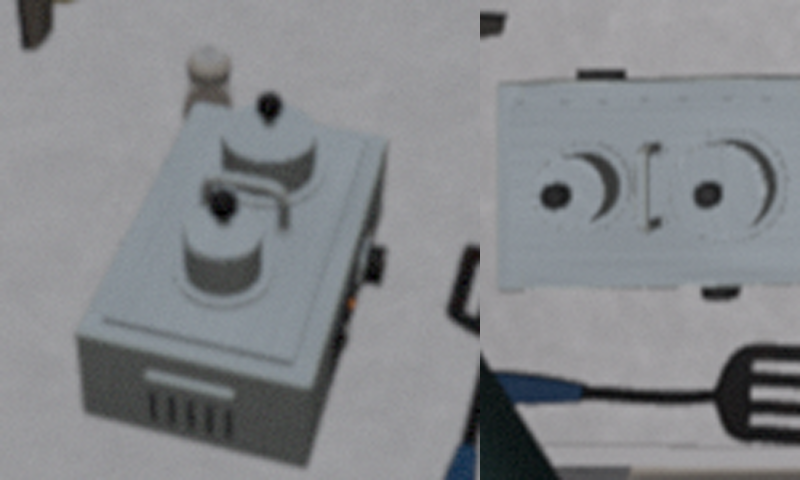

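Both lids sit level on their pots, with knobs at (222,205) and (268,107), and the arm is clear.

```bash
python3 -c "
from cell import r
print(r.hand_in())"
```

```text
the job is handed in; nothing more can be done
None
```

I handed in the job at about 34 s: the plate is in the well, both pots hang in their own holes with their own lids on, and the last picture showed everything level and the arm clear; no verdict came back.

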